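# Coil form out of its tin and into the bench vise

### The arm

A 7-joint arm with a two-finger parallel gripper is mounted at the origin on the work surface. World frame = base frame: x ahead of the robot, y to its left, z up, the work surface at z = 0. Lengths are in m, angles in rad, forces in N, time in s.
With the tool pointing down it reaches from about 0.4 to 0.85 m from the base axis. Payload 10.4 kg.
Tool frame: the origin (TCP) lies at the very end of the fingers, on their centre line; the grasp point (between the pads) lies 19 mm behind it; z points along the fingers, y is the line along which they close (so a half turn about z gives the same grasp; the last joint's range is limited). The gripper opens to 85 mm and grips with 20 to 120 N. Pads are 22 mm wide; open, the fingers measure 114 mm over their backs; the gripper's body (76 mm by 85 mm) begins 54 mm behind the grasp point. The pads swing forward as they close: fully open they stand 13 mm farther back than shut.
Start: joints at [-1.146, 0.332, -0.065, 1.46, 0.022, 1.35, -0.088], TCP at [0.271, 0.563, 0.195] pointing down, gripper open.
Joint ranges: [-2.6, 2.6], [-0.5, 2.12], [-1.47, 1.34], [0.16, 2.42], [-1.27, 4.41], [0.06, 2.06], [-2.6, 2.6]. Speed limits (rad/s): [2.22, 2.22, 2.79, 2.79, 3.14, 3.14, 3.14].

### API

Orientations are given as [roll, pitch, yaw] about the fixed x, y, z axes, in that order (R = Rz(yaw) Ry(pitch) Rx(roll)).
In Python, from cell import readout, viewer, r gives the robot as it stands. The module is installed in compiled form; this text tells all that it offers.
- The arm moves only by the tool carry_out, never from a script. Its argument "commands" is a list that holds one entry, the list of rows, each a list of 7 numbers: the shift along the tool's x, y, z in m, then the turn, a rotation vector about the tool's x, y, z in rad, then the closure, from 0 (fully open) to 1 (shut). A call has 1 to 5 rows; each row shifts and turns the commanded pose from where the row before left it, along the tool's axes as they then stand; what a row does not reach is not made up. A row lasts 1/10 s, in which the tool goes at most 50 mm and 8.59 degrees, less where a joint would pass 70% of its speed; a pose out of reach is approached as far as the arm can. A call with a gripper value outside its range is refused whole. The fingers move at their own pace and stop on an object; "force" is the grip in N (left out, the last holds). Time passes only in rows, so rows that do not move let the fingers close. It gives the time, the measured TCP pose, the force, the opening and the grip force at its end, in the units of the state.
- readout.observe(): the state, without advancing time (a new reading comes with each control period).
- viewer.camera(name): name is "scene" or "side" or "wrist"; returns a dict with "image" (420x560x3 uint8, red, green, blue), "z_map" (420x560 float32, m along the optical axis (not along the pixel's ray), 0 where there is no reading), "fovy" (degrees; the focal length in pixels is half the picture's height over the tangent of half this angle, whatever the lens; pixels are square), "cx", "cy" (the principal point, pixels), "cam_to_world" (4x4, takes a point from camera to world coordinates); the wrist camera has in their place "mount" (4x4, takes a point from camera to tool coordinates, whose origin is the TCP and whose axes are the flange's). Camera axes: x right, y up, looking along -z (the intrinsics and any distortion apply to the point x, -y, -z); pixel columns grow to the right and rows downward; lengths in m; the calibration is good to about 2 mm. A picture is of the moment at which its call begins: read the wrist's pose just before it.
- r.close_job(): hands the job in; it is judged then, once.
The state is a dict: "time": time; "q": joint angles; "qd": joint speeds; "joint_efforts": joint torques, N m; "ee_pos": TCP position; "eef_rot": TCP orientation; "ft_force": force on the tool from outside, world axes, zero at the start; "ft_torque": the same for the moment, N m; "finger_gap": finger opening in m; "finger_force": force on a finger pad.
Only numpy, scipy, OpenCV 4.12 (cv2) and the standard library are available. Lean on these libraries where they do the work, as an engineer would, in place of code of your own. Each camera call takes 0.05 s, during which the arm holds its last target. There are 200 camera calls.

### The job

Take the brown coil form out of its tall tin: go down inside with the fingers together, open them only inside the form so that they hold it by its bore, and lift it out. Set it down upright on the bed of the bench vise between the V jaws, without letting it drop, then slide the loose jaw up until the form sits snugly in both Vs, and leave it there. Leave both tins standing and keep the ivory form, the screwdriver and the big knob where they are.

Things in the scene. Friction and masses are not known exactly. Their poses are not given: they have to be found in the camera images.
- coil_form: the brown coil form: an open tube, 62 mm outside, 54 mm bore (wall 4 mm), 60 mm long, about 90 g (60 to 130 g), with shallow winding grooves outside; starts upright on the floor of tin_a, up to 3 mm off the tin's centre, its top rim about 21 mm below the tin's rim. Origin: centre of its lower end; z along its axis, up.
- ivory_form: the ivory coil form, not to be moved: an open tube, 62 mm outside, 54 mm bore (wall 4 mm), 60 mm long, about 90 g (60 to 130 g), with shallow winding grooves outside; starts upright on the floor of tin_b, up to 3 mm off the tin's centre, its top rim about 21 mm below the tin's rim. Origin: centre of its lower end; z along its axis, up.
- tin_a: round, straight-sided open steel tin with a green band, loose on the table, 84 mm high, 73 mm outside, 69 mm bore, inner floor 3 mm above its underside, about 0.45 kg; it holds the brown form. The two tins look alike and may stand in either order. Origin: centre of its underside; z up.
- tin_b: round, straight-sided open steel tin with a green band, loose on the table, 84 mm high, 73 mm outside, 69 mm bore, inner floor 3 mm above its underside, about 0.45 kg; it holds the ivory form. The two tins look alike and may stand in either order. Origin: centre of its underside; z up.
- vise: dark blue bench vise, bolted down. Origin: middle of the base's underside, z up, y along the slide towards the fixed jaw. Base 110 (x) by 250 (y) by 28 mm high, its top is the bed. Fixed jaw at +y, sliding jaw at -y, both 100 mm wide, tops 66 mm over the table, each with an upright 90 degree V (60 wide, 30 deep, at x = 0); bottom of the fixed V at y = +78 mm. End stop 39 mm high at y = -113 to -125 mm.
- vise_seat (a point): point on the bed (28 mm above the table) where the centre of the coil form's lower end lies when the form sits in the fixed jaw's V; in the vise's frame at x = 0, y = +34 mm. Same axes as the vise.
- vise_jaw (a joint): travel of the sliding jaw towards the fixed jaw, m: 0 fully open, starts at 0 to 0.015, meets a form seated in the fixed V at 0.060, limit 0.075. It takes a push or pull of about 4 N (plus 25 N per m/s) and stays where it is left. A form standing loose between the jaws is pushed along by it and centred by the Vs.
- jaw_back (a point): middle of the sliding jaw's flat back (on its -y side, away from the fixed jaw), 47 mm above the table; moves with the jaw, same axes as the vise. The back is 100 mm wide, 28 to 66 mm above the table, free to be pushed. On the jaw's top a black ribbed thumb grip, 50 (x) by 20 (y) by 20 mm high, centred 14 mm from the back.
- screwdriver: red-handled screwdriver, 190 mm long, lying loose on the table; not to be moved.
- big_knob: loose dark brown skirted radio knob, 62 mm across and 34 mm high, on the table; not to be moved. Origin: centre of its underside.

How it is judged:
By the outcome, as a careful person would: the job done as asked, in the order asked, and still so for the second after the job is handed in, with the robot touching nothing.
It also fails if it takes over 54 s, if anything falls off the work surface, if the arm or the gripper's body presses on something with over 40 N, if the wrist force passes 120 N, or if a joint passes its speed limit or range.

## Working session

There is one attempt and no reset: what is moved stays moved. The work goes in short steps, Python scripts to look and compute and a tool call to move; the robot and the scene stay as the last step left them, time stands still between calls to the robot, and variables do not carry over. Pictures are saved under pics/ and viewed, at most 10 in all, crops included, and the job is handed in when it is done.

Besides the shell and the picture viewer there is one more tool, called after "Call:" as a command line: name --argument value ..., lists and objects as JSON in quotes. carry_out: Moves the arm, as the interface text tells. Its arguments: {"type":"object","properties":{"commands":{"type":"array","items":{"type":"array","items":{"type":"array","items":{"type":"number"}}}},"force":{"type":"number"}},"required":["commands"]}

```bash
mkdir -p pics; cat > h.py <<'E'
import numpy as np, cv2
from cell import readout, viewer, r
from scipy.spatial.transform import Rotation as R
def cam(n):
    s=readout.observe(); c=viewer.camera(n); im=c["image"]; H,W=im.shape[:2]
    f=H/2/np.tan(np.radians(c["fovy"])/2)
    if n=="wrist":
        T=np.eye(4); T[:3,:3]=R.from_euler("xyz",s["eef_rot"]).as_matrix() if np.size(s["eef_rot"])==3 else None; T[:3,3]=s["ee_pos"]; T=T@c["mount"]
    else: T=c["cam_to_world"]
    return dict(im=im,z=c["z_map"],f=f,cx=c["cx"],cy=c["cy"],T=np.array(T),keys=[k for k in c],s=s,c=c)
def ray(c,u,v):
    d=np.array([(u-c["cx"])/c["f"],-(v-c["cy"])/c["f"],-1.]); return c["T"][:3,3],c["T"][:3,:3]@d
def onplane(c,u,v,z):
    o,d=ray(c,u,v); return o+d*(z-o[2])/d[2]
def bydepth(c,u,v):
    o,d=ray(c,u,v); return o+d*c["z"][int(v),int(u)]
def cloud(c):
    v,u=np.mgrid[:c["im"].shape[0],:c["im"].shape[1]]
    d=np.stack([(u-c["cx"])/c["f"],-(v-c["cy"])/c["f"],-np.ones(u.shape)],-1)*c["z"][...,None]
    P=d@c["T"][:3,:3].T+c["T"][:3,3]; P[c["z"]==0]=np.nan; return P
def save(c,n): cv2.imwrite("pics/"+n,c["im"][...,::-1])
E
python3 - <<'E'
from h import *
for n in("scene","side","wrist"):
    c=cam(n); save(c,n+"0.png"); print(n,c["f"],c["cx"],c["cy"],[k for k in c["keys"]],np.round(c["T"],3).tolist())
    print({k:v for k,v in c["c"].items() if k not in("image","z_map")}.keys(), (c["z"]>0).mean())
print(c["s"])
E
```

```text
scene 456.18140206807055 275.90129648640414 221.20838090268103 ['image', 'z_map', 'fovy', 'cx', 'cy', 'cam_to_world'] [[-0.713, -0.495, 0.496, 1.047], [0.701, -0.499, 0.51, 0.509], [-0.005, 0.711, 0.703, 0.745], [0.0, 0.0, 0.0, 1.0]]
dict_keys(['fovy', 'cx', 'cy', 'cam_to_world']) 0.9959566326530612
side 526.8936923923862 281.37754341487135 202.57093935636422 ['image', 'z_map', 'fovy', 'cx', 'cy', 'cam_to_world'] [[0.956, 0.194, -0.22, 0.313], [-0.293, 0.589, -0.753, -0.826], [-0.016, 0.784, 0.62, 0.757], [0.0, 0.0, 0.0, 1.0]]
dict_keys(['fovy', 'cx', 'cy', 'cam_to_world']) 0.9958333333333333
wrist 316.4419974727562 277.19765381512724 210.8113754311964 ['image', 'z_map', 'fovy', 'cx', 'cy', 'mount'] [[0.434, -0.859, -0.271, 0.2], [0.901, 0.414, 0.132, 0.596], [-0.001, -0.301, 0.953, 0.373], [0.0, 0.0, 0.0, 1.0]]
dict_keys(['fovy', 'cx', 'cy', 'mount']) 0.9961139455782313
{'time': 0.1, 'q': array([-1.14558656,  0.33281237, -0.06471112,  1.46085221,  0.02158783,
        1.34989398, -0.08849431]), 'qd': array([-3.50012840e-04,  4.46549588e-04,  6.84805593e-05, -2.92939772e-03,
       -5.46612394e-04,  1.08515597e-03,  6.80985823e-06]), 'joint_efforts': array([ 4.01094421e-04, -6.26737261e+01,  4.83145122e-02, -3.92437148e+01,
        1.62275007e-02,  6.79332821e-03, -2.49476437e-05]), 'ee_pos': array([0.27045032, 0.56303466, 0.19419568]), 'eef_rot': array([-3.14032229e+00,  4.14882967e-05,  2.69381555e+00]), 'ft_force': array([ 0.27939856,  0.19822583, -0.62334126]), 'ft_torque': array([-0.02300207, -0.02366978,  0.03154011]), 'finger_force': 0.0, 'finger_gap': 0.08552887753726786}
```

View pics/scene0.png

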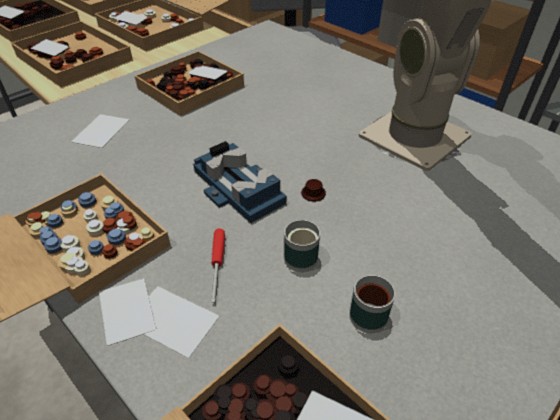

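View pics/side0.png

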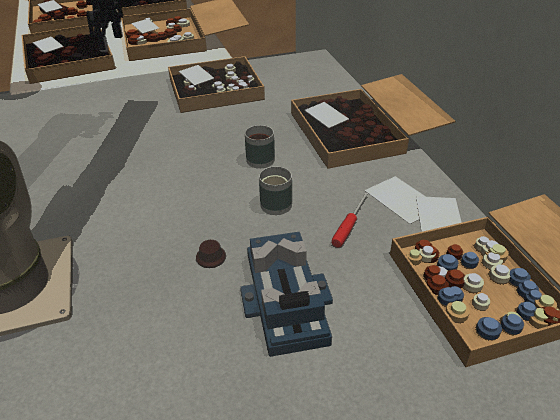

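The scene view shows the brown form in the tin at (372,302), the ivory one in the tin at (302,245), the vise at (240,180) with its black grip at (220,148), and the knob at (314,188). In the side view the brown tin is at (260,145) and the vise at (287,290).

```bash
python3 - <<'E'
from h import *
def circ(P):
    A=np.c_[2*P[:,:2],np.ones(len(P))]; x=np.linalg.lstsq(A,(P[:,:2]**2).sum(1),rcond=None)[0]; return x[:2],np.sqrt(x[2]+x[:2]@x[:2])
for n,spots in(("scene",dict(brown=(372,302),ivory=(302,245),knob=(314,188))),("side",dict(brown=(260,145),ivory=(275,190),knob=(210,253)))):
    c=cam(n); P=cloud(c); print(n,"table z",[np.round(bydepth(c,*p),3).tolist() for p in ((420,250),(180,200),(100,200))])
    for k,(u,v) in spots.items():
        m=np.zeros(P.shape[:2],bool); m[max(0,v-40):v+40,u-40:u+40]=1
        if k=="knob": Q=P[m&(P[...,2]>.02)&(P[...,2]<.05)]; print(k,len(Q),np.round(Q.mean(0),3),np.ptp(Q,0)); continue
        Q=P[m&(P[...,2]>.078)&(P[...,2]<.10)]
        print(k,len(Q),"maxz",np.nanmax(P[m][:,2]).round(4))
        if len(Q)>5:
            for _ in range(4):
                ce,ra=circ(Q); e=abs(np.hypot(*(Q[:,:2]-ce).T)-ra); Q=Q[e<max(.004,np.percentile(e,85)) ] if len(Q)>15 else Q
            print(ce.round(4),ra.round(4),len(Q))
    # vise: all points above 0.02 near
    u,v=(240,180) if n=="scene" else (287,290)
    m=np.zeros(P.shape[:2],bool); m[v-60:v+65,u-50:u+50]=1
    for lo,hi in((.022,.034),(.06,.072),(.078,.092)):
        mm=m&(P[...,2]>lo)&(P[...,2]<hi); Q=P[mm]
        if len(Q)>3:
            b=cv2.minAreaRect((Q[:,:2]*1000).astype(np.float32)); print("vise",lo,len(Q),"rect",np.round(b[0],1),np.round(b[1],1),round(b[2],1),"z",Q[:,2].mean().round(4))
E
```

```text
scene table z [[0.363, 0.254, 0.003], [0.636, -0.249, -0.0], [0.781, -0.366, 0.018]]
brown 295 maxz 0.0875
[0.581  0.2788] 0.0352 295
ivory 242 maxz 0.0882
[0.5669 0.0887] 0.0353 242
knob 375 [ 0.427 -0.045  0.031] [0.13053589 0.0681119  0.02836859]
vise 0.022 1569 rect [ 530.7 -137.9] [296.5 192. ] 61.5 z 0.0285
vise 0.06 1224 rect [518.5 -93. ] [367.2 111.2] 81.2 z 0.0661
vise 0.078 183 rect [537.6 -86.4] [374.7  49.8] 77.0 z 0.0841
side table z [[0.784, -0.178, 0.034], [0.358, 0.173, 0.002], [0.178, 0.233, 0.001]]
brown 294 maxz 0.0875
[0.5834 0.2052] 0.0985 153
ivory 181 maxz 0.0875
[0.5658 0.0871] 0.0351 179
knob 367 [ 0.394 -0.045  0.03 ] [0.09899587 0.15595704 0.017437  ]
vise 0.022 2751 rect [ 522.6 -182.3] [282.7 183.9] 74.1 z 0.0284
vise 0.06 2037 rect [ 505.1 -176. ] [199.4 100.7] 84.1 z 0.0655
vise 0.078 330 rect [ 496.6 -260.3] [21.6 50.6] 85.6 z 0.0845
```

Call:
carry_out --commands '[[[-0.046, -0.012, 0, 0, 0, 0, 1], [-0.046, -0.012, 0, 0, 0, 0, 1], [-0.046, -0.012, 0, 0, 0, 0, 1], [-0.046, -0.012, 0, 0, 0, 0, 1], [-0.046, -0.012, 0, 0, 0, 0, 1]]]' --force 30

```text
time: 0.75
ee_pos: [0.4532, 0.4083, 0.195]
eef_rot: [3.141, 0.0, 2.694]
ft_force: [0.5, 0.7, 0.2]
finger_gap: 0.0125
finger_force: 0.0
```

Call:
carry_out --commands '[[[-0.046, -0.012, 0, 0, 0, 0, 1], [-0.046, -0.012, 0, 0, 0, 0, 1], [-0.046, -0.012, 0, 0, 0, 0, 1], [-0.046, -0.012, 0, 0, 0, 0, 1], [-0.046, -0.012, 0, 0, 0, 0, 1]]]'

```text
time: 1.25
ee_pos: [0.6345, 0.2547, 0.1949]
eef_rot: [3.141, -0.0, 2.694]
ft_force: [0.7, 1.0, 0.9]
finger_gap: -0.0003
finger_force: 0.0
```

Call:
carry_out --commands '[[[0, 0, 0, 0, 0, 0, 1], [0, 0, 0, 0, 0, 0, 1]]]'

```text
time: 1.45
ee_pos: [0.6339, 0.2546, 0.1942]
eef_rot: [-3.141, -0.0, 2.691]
ft_force: [0.4, 0.9, 0.7]
finger_gap: -0.0
finger_force: 0.0
```

```bash
python3 - <<'E'
from h import *
s=readout.observe(); print(s["time"],s["ee_pos"],s["eef_rot"],s["q"],s["finger_gap"])
c=cam("wrist"); save(c,"w1.png"); P=cloud(c); np.save("w1.npy",P)
print(c["T"].round(3))
E
```

```text
1.45 [0.63393215 0.25462174 0.19424536] [-3.14070939e+00 -3.66292516e-04  2.69123595e+00] [-0.5668091   0.46244578  0.17098855  1.29466644 -0.0769233   1.39175178
  0.72074998] -3.0980082731330336e-05
[[ 0.437 -0.858 -0.271  0.564]
 [ 0.9    0.416  0.132  0.288]
 [-0.001 -0.301  0.954  0.373]
 [ 0.     0.     0.     1.   ]]
```

View pics/w1.png

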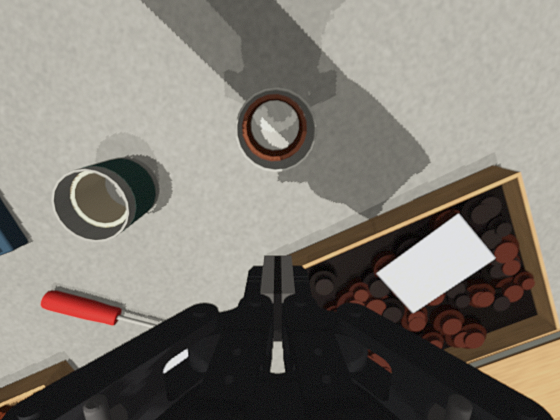

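The wrist view shows the brown form's rim around (275,127) in its tin, the ivory tin at (103,197), and the shut fingers at (278,275). I'll fit the rims and take the finger profile from depth.

```bash
python3 - <<'E'
from h import *
from scipy.optimize import least_squares
P=np.load("w1.npy"); im=cv2.imread("pics/w1.png")[...,::-1].astype(int)
def fit(Q):
    f=least_squares(lambda x:np.hypot(Q[:,0]-x[0],Q[:,1]-x[1])-x[2],[*Q[:,:2].mean(0),.033],loss="soft_l1",f_scale=.001); return f.x.round(4)
u,v=np.meshgrid(np.arange(560),np.arange(420))
m=(abs(u-276)<50)&(abs(v-129)<50)
z=P[...,2]
for lo,hi in((.079,.09),(.057,.068)):
    Q=P[m&(z>lo)&(z<hi)]; print(lo,len(Q),fit(Q),Q[:,2].mean().round(4), "r pct",np.percentile(np.hypot(*(Q[:,:2]-fit(Q)[:2]).T),[5,50,95]).round(4))
br=m&(im[...,0]-im[...,2]>25)&(z>.058)&(z<.068); Q=P[br]; print("brown",len(Q),fit(Q),Q[:,2].mean())
# finger profile in tool frame
p=np.array([0.6339,0.2546,0.1942]); Rm=R.from_euler("xyz",[-3.1407,0,2.691]).as_matrix()
L=(P-p)@Rm; 
for a in range(0,130,8):
    q=L[(L[...,2]<-a/1000+.004)&(L[...,2]>=-a/1000-.004)&(abs(L[...,0])<.06)&(v>240)]
    if len(q): print(a,len(q),"x",np.percentile(q[:,0],[2,98]).round(3),"y",np.percentile(q[:,1],[1,99]).round(3))
E
```

```text
0.079 696 [0.5785 0.2789 0.035 ] 0.0831 r pct [0.0342 0.035  0.0361]
0.057 1211 [0.577  0.278  0.0294] 0.0624 r pct [0.0267 0.0294 0.0358]
brown 888 [0.5766 0.2782 0.0286] 0.06243970383217039
40 133 x [0.007 0.012] y [-0.012  0.011]
48 466 x [0.007 0.012] y [-0.014  0.013]
56 546 x [0.007 0.012] y [-0.014  0.013]
64 630 x [0.007 0.012] y [-0.014  0.013]
72 786 x [-0.01   0.012] y [-0.01   0.009]
80 1525 x [-0.007  0.014] y [-0.029  0.029]
88 3940 x [-0.008  0.014] y [-0.036  0.035]
96 5541 x [-0.008  0.013] y [-0.041  0.04 ]
104 6023 x [-0.007  0.018] y [-0.048  0.047]
112 9412 x [-0.005  0.018] y [-0.054  0.053]
120 11128 x [0.005 0.018] y [-0.06   0.059]
128 4899 x [0.011 0.021] y [-0.061  0.059]
```

```bash
python3 - <<'E'
from h import *
P=np.load("w1.npy")
print([P[v,278].round(3).tolist() for v in (245,252,256,260,265,270,280,300)], [P[v,265].round(3).tolist() for v in (252,256,260,265,270,280,300)])
for n in("scene","side"):
    c=cam(n); Q=cloud(c); p=c["s"]["ee_pos"]
    d=np.hypot(Q[...,0]-p[0],Q[...,1]-p[1])
    q=Q[(d<.03)&(Q[...,2]>.12)&(Q[...,2]<.35)]; print(n,len(q)); 
    if len(q): print(np.percentile(q,[0,1,5,50],axis=0).round(3).tolist())
    save(c,n+"1.png"); t=np.linalg.inv(c["T"])@np.r_[p,1]; print(c["cx"]+c["f"]*t[0]/-t[2],c["cy"]-c["f"]*t[1]/-t[2])
E
```

```text
[[0.712, 0.217, -0.001], [0.72, 0.213, 0.0], [0.623, 0.26, 0.236], [0.624, 0.259, 0.239], [0.624, 0.259, 0.244], [0.624, 0.259, 0.249], [0.623, 0.26, 0.259], [0.626, 0.258, 0.268]] [[0.713, 0.198, -0.0], [0.621, 0.254, 0.236], [0.621, 0.254, 0.24], [0.621, 0.254, 0.244], [0.621, 0.254, 0.249], [0.622, 0.254, 0.257], [0.621, 0.255, 0.274]]
scene 1017
[[0.628, 0.227, 0.232], [0.632, 0.229, 0.237], [0.635, 0.236, 0.244], [0.646, 0.262, 0.3]]
352.3730694045322 259.52739704576084
side 383
[[0.607, 0.228, 0.231], [0.609, 0.228, 0.232], [0.612, 0.231, 0.238], [0.636, 0.245, 0.296]]
280.6207603882612 91.64209982703275
```

View pics/side1.png

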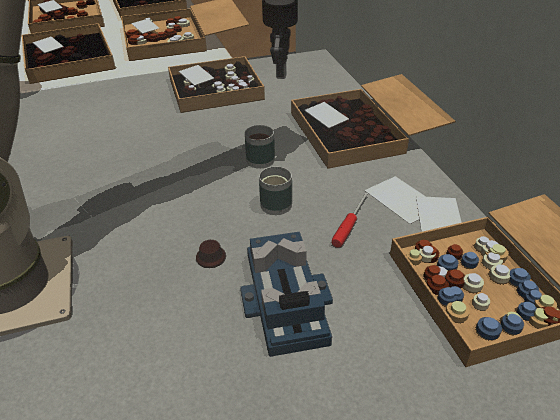

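The two outside cameras and the wrist depth agree that the visible fingertips end about 38 mm behind the reported TCP (z 0.232 against 0.194). I'll treat the tip as ee z + 0.038 and watch the force. I also need a finer finger profile.

```bash
python3 - <<'E'
from h import *
P=np.load("w1.npy"); v=np.mgrid[:420,:560][0]
p=np.array([0.6339,0.2546,0.1942]); Rm=R.from_euler("xyz",[-3.1407,0,2.691]).as_matrix()
L=(P-p)@Rm
for a in range(36,96,3):
    q=L[(abs(L[...,2]+a/1000)<.0015)&(abs(L[...,0])<.04)&(abs(L[...,1])<.08)&(v>240)]
    if len(q): print(a-38,len(q),"x",q[:,0].min().round(3),q[:,0].max().round(3),"y",q[:,1].min().round(3),q[:,1].max().round(3))
print("go",((np.array([.577,.278,.1942])-p)@Rm).round(4))
E
```

```text
1 21 x 0.011 0.012 y -0.007 0.006
4 93 x 0.007 0.012 y -0.012 0.011
7 153 x 0.007 0.012 y -0.013 0.012
10 179 x 0.007 0.012 y -0.014 0.013
13 189 x 0.007 0.012 y -0.014 0.013
16 200 x 0.007 0.012 y -0.014 0.013
19 204 x 0.007 0.012 y -0.014 0.013
22 226 x 0.007 0.012 y -0.014 0.013
25 237 x 0.007 0.012 y -0.014 0.013
28 244 x 0.007 0.012 y -0.014 0.013
31 152 x 0.007 0.012 y -0.014 0.013
34 314 x -0.011 0.012 y -0.007 0.006
37 369 x -0.01 0.013 y -0.012 0.016
40 266 x 0.006 0.014 y -0.022 0.021
43 702 x -0.011 0.015 y -0.03 0.03
46 1091 x -0.012 0.015 y -0.034 0.033
49 1214 x -0.011 0.015 y -0.036 0.035
52 1735 x -0.01 0.015 y -0.038 0.037
55 3193 x -0.009 0.014 y -0.041 0.039
go [ 0.0614 -0.0037  0.    ]
```

Call:
carry_out --commands '[[[0.031, -0.002, 0, 0, 0, 0, 1], [0.03, -0.002, 0, 0, 0, 0, 1], [0, 0, 0.03, 0, 0, 0, 1], [0, 0, 0.03, 0, 0, 0, 1], [0, 0, 0.03, 0, 0, 0, 1]]]'

```text
time: 2.1
ee_pos: [0.5755, 0.2807, 0.1046]
eef_rot: [3.14, 0.0, 2.697]
ft_force: [1.2, 0.1, -0.2]
finger_gap: -0.0
finger_force: 0.0
```

Call:
carry_out --commands '[[[0, 0, 0.01, 0, 0, 0, 1], [0, 0, 0.0, 0, 0, 0, 1], [0, 0, 0, 0, 0, 0, 1]]]'

```text
time: 2.4
ee_pos: [0.577, 0.2797, 0.0965]
eef_rot: [3.14, 0.001, 2.694]
ft_force: [0.1, -0.3, 0.6]
finger_gap: -0.0
finger_force: 0.0
```

```bash
python3 - <<'E'
from h import *
s=readout.observe(); p=np.array(s["ee_pos"]); print(s["time"],p,s["eef_rot"],s["ft_force"])
# tip vs form in side + scene views
for n in("scene","side"):
    c=cam(n); Q=cloud(c); save(c,n+"2.png")
    d=np.hypot(Q[...,0]-p[0],Q[...,1]-p[1])
    q=Q[(d<.03)&(Q[...,2]>.092)&(Q[...,2]<.20)]; print(n,len(q),q.min(0).round(3),q[q[:,2]<q[:,2].min()+.03].mean(0).round(4))
a=cv2.imread("pics/scene2.png")[180:350,270:450]; b=cv2.imread("pics/side2.png")[50:220,180:360]
cv2.imwrite("pics/c2.png",cv2.resize(np.hstack([a,b]),None,fx=2.2,fy=2.2))
E
```

```text
2.4 [0.57703627 0.27967774 0.09647598] [3.13997744e+00 8.66925255e-04 2.69444003e+00] [ 0.07630883 -0.27100179  0.64987761]
scene 405 [0.573 0.25  0.134] [0.5864 0.2818 0.1508]
side 168 [0.562 0.251 0.134] [0.5755 0.2705 0.1496]
```

View pics/c2.png

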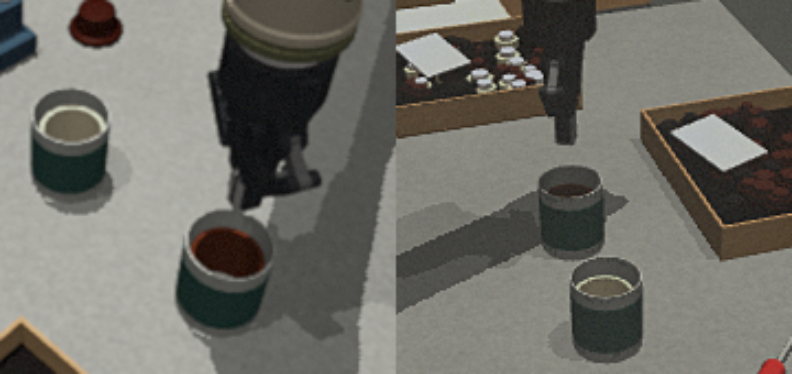

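The crop shows the shut fingertips (about (245,200) left, (565,135) right) right above the brown form's tin, with the visible tip 38 mm above the reported TCP. Descending.

Call:
carry_out --commands '[[[0, 0, 0.015, 0, 0, 0, 1], [0, 0, 0.02, 0, 0, 0, 1], [0, 0, 0.015, 0, 0, 0, 1], [0, 0, 0.01, 0, 0, 0, 1], [0, 0, 0, 0, 0, 0, 1]]]'

```text
time: 3.0
ee_pos: [0.5756, 0.2784, 0.0331]
eef_rot: [-3.139, -0.002, 2.694]
ft_force: [0.2, -0.8, -1.4]
finger_gap: -0.0002
finger_force: 0.0
```

Call:
carry_out --commands '[[[0, 0, 0.01, 0, 0, 0, 1], [0, 0, 0.01, 0, 0, 0, 1], [0, 0, 0.009, 0, 0, 0, 1], [0, 0, 0, 0, 0, 0, 1]]]'

```text
time: 3.4
ee_pos: [0.5756, 0.2784, 0.0042]
eef_rot: [-3.14, -0.001, 2.694]
ft_force: [-0.2, 0.2, -0.6]
finger_gap: -0.0003
finger_force: 0.0
```

Call:
carry_out --commands '[[[0, 0, -0.004, 0, 0, 0, 1], [0, 0, 0, 0, 0, 0, 0.8], [0, 0, 0, 0, 0, 0, 0.7], [0, 0, 0, 0, 0, 0, 0.6], [0, 0, 0, 0, 0, 0, 0.6]]]' --force 30

```text
time: 3.9
ee_pos: [0.577, 0.2791, 0.0105]
eef_rot: [3.141, 0.001, 2.694]
ft_force: [0.5, -0.4, 3.3]
finger_gap: 0.0272
finger_force: 28.4
```

Call:
carry_out --commands '[[[0, 0, 0, 0, 0, 0, 0.5], [0, 0, 0, 0, 0, 0, 0.5], [0, 0, 0, 0, 0, 0, 0.5]]]'

```text
time: 4.2
ee_pos: [0.577, 0.279, 0.0104]
eef_rot: [3.141, 0.001, 2.694]
ft_force: [-0.7, 0.2, 5.8]
finger_gap: 0.0269
finger_force: 28.6
```

Call:
carry_out --commands '[[[0, 0, -0.004, 0, 0, 0, 0.5], [0, 0, -0.005, 0, 0, 0, 0.5], [0, 0, -0.006, 0, 0, 0, 0.5], [0, 0, 0, 0, 0, 0, 0.5]]]'

```text
time: 4.6
ee_pos: [0.5771, 0.2791, 0.0259]
eef_rot: [3.14, 0.001, 2.694]
ft_force: [-0.3, -0.3, -0.5]
finger_gap: 0.027
finger_force: 28.4
```

```bash
python3 - <<'E'
from h import *
print(readout.observe()["ft_force"])
for n in("scene","side"):
    c=cam(n); save(c,n+"3.png"); Q=cloud(c); im=c["im"].astype(int)
    w=(slice(240,345),slice(320,420)) if n=="scene" else (slice(90,190),slice(215,305))
    q=Q[w]; i=im[w]; m=(i[...,0]-i[...,2]>25)&(np.hypot(q[...,0]-.577,q[...,1]-.279)<.045)&(q[...,2]>.02)
    print(n,"brown",m.sum(),np.percentile(q[m],[5,50,98],axis=0).round(4).tolist())
a=cv2.imread("pics/scene3.png")[200:350,280:460]; b=cv2.imread("pics/side3.png")[70:220,180:360]
cv2.imwrite("pics/c3.png",cv2.resize(np.hstack([a,b]),None,fx=2.2,fy=2.2))
E
```

```text
[-0.26711303 -0.30516512 -0.51666964]
scene brown 170 [[0.5555, 0.2494, 0.0278], [0.5807, 0.258, 0.0776], [0.6066, 0.3074, 0.0814]]
side brown 10 [[0.593, 0.2494, 0.0561], [0.6019, 0.268, 0.0775], [0.6067, 0.294, 0.0832]]
```

View pics/c3.png

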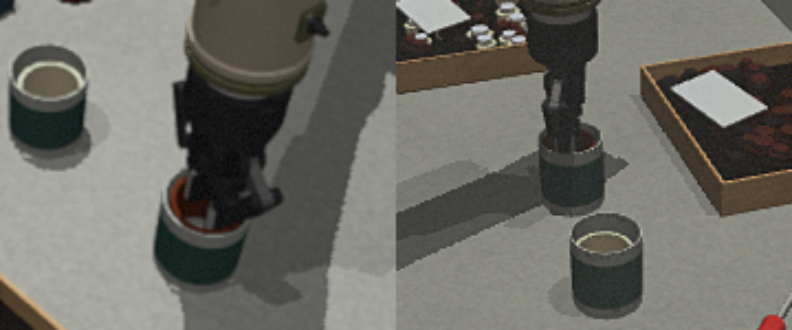

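The crop shows the brown rim risen to about the tin's rim (195,195 left; 575,140 right), so the form hangs on the fingers and the tin still stands. Lift it out.

Call:
carry_out --commands '[[[0, 0, -0.01, 0, 0, 0, 0.5], [0, 0, -0.02, 0, 0, 0, 0.5], [0, 0, -0.03, 0, 0, 0, 0.5], [0, 0, -0.03, 0, 0, 0, 0.5], [0, 0, -0.03, 0, 0, 0, 0.5]]]'

```text
time: 5.2
ee_pos: [0.5764, 0.2787, 0.1466]
eef_rot: [3.142, -0.0, 2.694]
ft_force: [0.8, 0.4, -1.1]
finger_gap: 0.0273
finger_force: 28.4
```

Call:
carry_out --commands '[[[0, 0, -0.01, 0, 0, 0, 0.5], [0, 0, 0, 0, 0, 0, 0.5]]]'

```text
time: 5.4
ee_pos: [0.5774, 0.2792, 0.1566]
eef_rot: [3.139, 0.002, 2.694]
ft_force: [0.2, -0.8, -1.2]
finger_gap: 0.0272
finger_force: 28.4
```

```bash
python3 - <<'E'
from h import *
s=readout.observe(); print(s["ee_pos"],s["ft_force"],s["finger_gap"])
for n in("side","scene"):
    c=cam(n); P=cloud(c); save(c,n+"4.png"); np.save(n+"4.npy",P)
    im=c["im"].astype(int); box=(P[...,0]>.40)&(P[...,0]<.63)&(P[...,1]>-.36)&(P[...,1]<-.02)
    g=P[box&(P[...,2]>.079)&(P[...,2]<.092)]; b=cv2.minAreaRect((g[:,:2]*1000).astype(np.float32)); print(n,"grip",np.round(b,1).tolist() if 0 else b)
    q=P[box&(P[...,2]>.062)&(P[...,2]<.070)]
    th=np.radians(-5.8)
    for th in [np.radians(t) for t in(-5.8,)]:
        ex=np.array([np.cos(th),np.sin(th)]); ey=np.array([-np.sin(th),np.cos(th)])
        a,bb=q[:,:2]@ex,q[:,:2]@ey
        print("tops ex",np.percentile(a,[.5,99.5]).round(4),"ey",np.percentile(bb,[.5,99.5]).round(4))
        # per strip along ey: width
        for y in np.arange(bb.min(),bb.max(),.01):
            k=abs(bb-y)<.003; 
            if k.sum()>2: print(round(y,3),k.sum(),a[k].min().round(3),a[k].max().round(3),end=" | ")
        print()
        w=P[box&(P[...,2]>.024)&(P[...,2]<.033)]; a,bb=w[:,:2]@ex,w[:,:2]@ey
        print("bed ex",np.percentile(a,[.5,99.5]).round(4),"ey",np.percentile(bb,[.5,99.5]).round(4))
    k=P[(P[...,2]>.028)&(P[...,2]<.04)&(P[...,0]<.47)&(P[...,0]>.3)&(abs(P[...,1]+.03)<.06)]; 
    print("knob",len(k),k.min(0).round(3) if len(k) else 0,k.max(0).round(3) if len(k) else 0)
    bm=(im[...,0]-im[...,2]>25)&(np.hypot(P[...,0]-.577,P[...,1]-.279)<.045)&(P[...,2]>.06)
    print("form z",np.percentile(P[bm][:,2],[0,2,50,98,100]).round(4),bm.sum())
E
```

```text
[0.57735716 0.2792325  0.15664146] [ 0.17475928 -0.75422903 -1.2219754 ] 0.02717018148723519
side grip ((496.53851318359375, -259.6841125488281), (22.080806732177734, 50.63351821899414), 82.69688415527344)
tops ex [0.4702 0.57  ] ey [-0.223  -0.0269]
-0.224 74 0.471 0.569 | -0.214 135 0.47 0.57 | -0.204 70 0.47 0.57 | -0.194 72 0.47 0.57 | -0.184 88 0.471 0.57 | -0.174 98 0.47 0.57 | -0.164 37 0.47 0.569 | -0.084 63 0.47 0.57 | -0.074 81 0.47 0.57 | -0.064 105 0.472 0.57 | -0.054 108 0.471 0.569 | -0.044 99 0.471 0.569 | -0.034 102 0.47 0.57 | 
bed ex [0.4057 0.5743] ey [-0.2592  0.0022]
knob 272 [ 0.369 -0.09   0.028] [ 0.467 -0.015  0.037]
form z [0.1666 0.1678 0.2104 0.404  0.4042] 72
scene grip ((498.0306396484375, -257.39501953125), (21.847890853881836, 50.73352813720703), 83.97544860839844)
tops ex [0.4709 0.5714] ey [-0.2206 -0.0257]
-0.223 8 0.475 0.571 | -0.213 28 0.47 0.571 | -0.203 38 0.473 0.571 | -0.193 58 0.471 0.57 | -0.183 58 0.472 0.571 | -0.173 40 0.471 0.571 | -0.163 33 0.471 0.57 | -0.083 27 0.469 0.571 | -0.073 46 0.472 0.571 | -0.063 64 0.469 0.571 | -0.053 79 0.471 0.571 | -0.043 73 0.471 0.572 | -0.033 73 0.471 0.571 | 
bed ex [0.4054 0.5887] ey [-0.2489  0.0176]
knob 198 [ 0.371 -0.077  0.028] [ 0.47  -0.013  0.039]
form z [0.151  0.1574 0.566  0.5817 0.5847] 3142
```

View pics/side4.png

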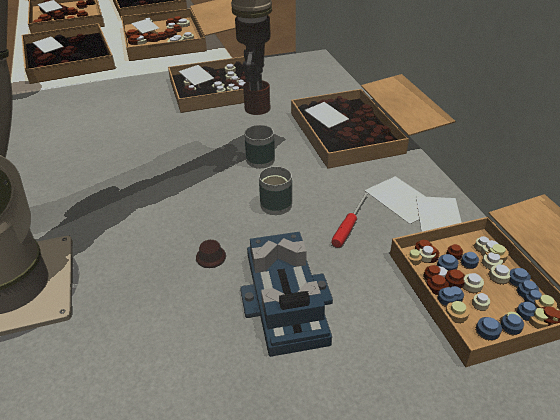

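The form is out and hangs upright at (257,95); both tins still stand. Now for a finer fit of the vise from these saved clouds.

```bash
python3 - <<'E'
from h import *
for n in("side","scene"):
    P=np.load(n+"4.npy"); box=(P[...,0]>.40)&(P[...,0]<.63)&(P[...,1]>-.36)&(P[...,1]<-.02)
    q=P[box&(abs(P[...,2]-.066)<.003)][:,:2]
    th=np.radians(-5.8)
    for _ in range(3):
        ex=np.array([np.cos(th),np.sin(th)]); ey=np.array([-ex[1],ex[0]]); a,b=q@ex,q@ey
        sl=[]
        for sgn in(-1,1):
            bins=[(y,(sgn*a[abs(b-y)<.004]).max()*sgn) for y in np.arange(-.22,-.03,.008) if (abs(b-y)<.004).sum()>8]
            bins=np.array(bins); md=np.median(bins[:,1]); bins=bins[abs(bins[:,1]-md)<.005]; sl.append(np.polyfit(*bins.T,1))
        s=np.mean([k[0] for k in sl]); th-=np.arctan(s)
    x0=a.min()/2+a.max()/2; e=np.mean([np.polyval(k,-.12) for k in sl])
    print(n,"yaw",np.degrees(th).round(2),"xc",x0.round(4),e.round(4))
    fx=b>-.12
    A=a-e
    for nm,k,f in(("fixed",fx,np.min),("slide",~fx,np.max)):
        print(nm,"face",[f(b[k&(abs(abs(A)-d)<.004)]).round(4) for d in(.036,.044)],"V",[(d,f(b[k&(abs(A-d)<.0025)]).round(4)) for d in(-.02,-.01,0,.01,.02) if (k&(abs(A-d)<.0025)).any()],"other side",(np.max if nm=="fixed" else np.min)(b[k]).round(4))
    p=P[box&(abs(P[...,2]-.085)<.006)][:,:2]; print("grip",(np.ptp(p@ex)),((p@ex).min()+(p@ex).max())/2,((p@ey).min()+(p@ey).max())/2)
E
```

```text
side yaw -5.88 xc 0.5203 0.5203
fixed face [np.float64(-0.0862), np.float64(-0.0858)] V [(-0.02, np.float64(-0.077)), (-0.01, np.float64(-0.0671)), (0, np.float64(-0.0575)), (0.01, np.float64(-0.0655)), (0.02, np.float64(-0.076))] other side -0.0243
slide face [np.float64(-0.1627), np.float64(-0.1627)] V [(-0.02, np.float64(-0.1723)), (-0.01, np.float64(-0.2145)), (0, np.float64(-0.2144)), (0.01, np.float64(-0.2147)), (0.02, np.float64(-0.1728))] other side -0.2234
grip 0.05077837426195758 0.5204127146792095 -0.2077829857991073
scene yaw -5.71 xc 0.5204 0.5208
fixed face [np.float64(-0.0883), np.float64(-0.0872)] V [(-0.02, np.float64(-0.0734)), (-0.01, np.float64(-0.0659)), (0, np.float64(-0.0554)), (0.01, np.float64(-0.0678)), (0.02, np.float64(-0.0777))] other side -0.0247
slide face [np.float64(-0.1619), np.float64(-0.1615)] V [(-0.02, np.float64(-0.1703)), (-0.01, np.float64(-0.181)), (0, np.float64(-0.1944)), (0.01, np.float64(-0.1814)), (0.02, np.float64(-0.1719))] other side -0.2236
grip 0.0508104614608787 0.5211483271957901 -0.20647912368286167
```

Call:
carry_out --commands '[[[-0.0045, -0.015, 0, 0, 0, 0, 0.5], [-0.009, -0.03, 0, 0, 0, 0, 0.5], [-0.0128, -0.043, 0, 0, 0, 0, 0.5], [-0.0128, -0.043, 0, 0, 0, 0, 0.5], [-0.0128, -0.043, 0, 0, 0, 0, 0.5]]]'

```text
time: 6.0
ee_pos: [0.5465, 0.0964, 0.1535]
eef_rot: [-3.14, -0.001, 2.693]
ft_force: [0.4, 0.4, -0.8]
finger_gap: 0.0268
finger_force: 28.4
```

Call:
carry_out --commands '[[[-0.0128, -0.043, 0, 0, 0, 0, 0.5], [-0.0128, -0.043, 0, 0, 0, 0, 0.5], [-0.0128, -0.043, 0, 0, 0, 0, 0.5], [-0.0128, -0.043, 0, 0, 0, 0, 0.5], [-0.0128, -0.043, 0, 0, 0, 0, 0.5]]]'

```text
time: 6.5
ee_pos: [0.5105, -0.1245, 0.1537]
eef_rot: [-3.141, -0.002, 2.693]
ft_force: [0.4, -0.1, -1.2]
finger_gap: 0.0271
finger_force: 28.4
```

Call:
carry_out --commands '[[[-0.009, -0.03, 0, 0, 0, 0, 0.5], [-0.0034, -0.011, 0, 0, 0, 0, 0.5], [0, 0, 0, 0, 0, 0.08, 0.5], [0, 0, 0, 0, 0, 0.14, 0.5], [0, 0, 0, 0, 0, 0.14, 0.5]]]'

```text
time: 7.0
ee_pos: [0.505, -0.1641, 0.1538]
eef_rot: [-3.141, -0.002, 2.328]
ft_force: [0.4, -0.7, -0.3]
finger_gap: 0.0274
finger_force: 28.4
```

Call:
carry_out --commands '[[[0, 0, 0, 0, 0, 0.14, 0.5], [0, 0, 0, 0, 0, 0.14, 0.5], [0, 0, 0, 0, 0, 0.14, 0.5], [0, 0, 0, 0, 0, 0.14, 0.5], [0, 0, 0, 0, 0, 0.14, 0.5]]]'

```text
time: 7.5
ee_pos: [0.5051, -0.1639, 0.1538]
eef_rot: [-3.14, -0.001, 1.628]
ft_force: [-0.3, -0.0, -0.6]
finger_gap: 0.0273
finger_force: 28.4
```

Call:
carry_out --commands '[[[0, 0, 0, 0, 0, 0.12, 0.5], [0, 0, 0, 0, 0, 0.044, 0.5], [0, 0, 0, 0, 0, 0, 0.5], [0, 0, 0, 0, 0, 0, 0.5]]]'

```text
time: 7.9
ee_pos: [0.5055, -0.164, 0.1542]
eef_rot: [-3.141, -0.0, 1.472]
ft_force: [0.4, -0.3, -0.2]
finger_gap: 0.027
finger_force: 28.4
```

```bash
python3 - <<'E'
from h import *
s=readout.observe(); p=np.array(s["ee_pos"]); print(s["time"],p,s["eef_rot"],s["q"].round(2),s["finger_gap"])
th=np.radians(-5.8); ex=np.array([np.cos(th),np.sin(th)]); ey=np.array([-ex[1],ex[0]]); print("ee ex ey",p[:2]@ex,p[:2]@ey)
a=[]
for n in("side","scene"):
    c=cam(n); P=cloud(c); save(c,n+"5.png"); im=c["im"].astype(int)
    bm=(np.hypot(P[...,0]-p[0],P[...,1]-p[1])<.045)&(P[...,2]>p[2]-.03)&(P[...,2]<p[2]+.045)&(im[...,0]-im[...,2]>8)
    q=P[bm]; top=q[q[:,2]>p[2]+.048-.007] if 0 else q
    if len(q)>20:
        f=np.linalg.lstsq(np.c_[2*q[:,:2],np.ones(len(q))],(q[:,:2]**2).sum(1),rcond=None)[0]; 
        print(n,len(q),"z",np.percentile(q[:,2],[0,1,99,100]).round(4),"circle ex,ey",f[:2]@ex,f[:2]@ey,"r",np.sqrt(f[2]+f[:2]@f[:2]))
    v,u=np.argwhere(bm).mean(0).astype(int); a.append(cv2.resize(im[max(0,v-75):max(0,v-75)+150,u-75:u+75,::-1].astype(np.uint8),(400,400)))
cv2.imwrite("pics/c5.png",np.hstack(a))
E
```

```text
7.9 [ 0.50548681 -0.16402321  0.15424385] [-3.14052235e+00 -2.76101728e-04  1.47167498e+00] [-0.24  0.16  0.52  1.79 -0.08  1.22  0.2 ] 0.026963633429511497
ee ex ey 0.519474649542641 -0.11210090229635236
side 989 z [0.1465 0.1478 0.1986 0.1992] circle ex,ey 0.5192065941592939 -0.1149594525956262 r 0.028901314061239736
scene 574 z [0.1475 0.1493 0.1988 0.1991] circle ex,ey 0.5214764623452754 -0.11145402560970374 r 0.028514883550259176
```

View pics/c5.png

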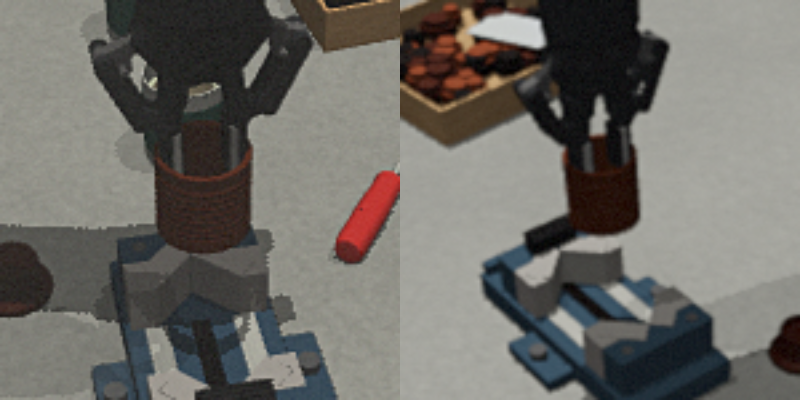

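The crops show the form hanging upright on the fingers over the gap between the jaws. Its bottom is at z≈0.147, 7.4 mm below the reported TCP, and it lies within 1–2 mm of the wanted spot. Lowering.

Call:
carry_out --commands '[[[0, 0, 0.015, 0, 0, 0, 0.5], [0, 0, 0.03, 0, 0, 0, 0.5], [0, 0, 0.03, 0, 0, 0, 0.5], [0, 0, 0.02, 0, 0, 0, 0.5], [0, 0, 0.01, 0, 0, 0, 0.5]]]'

```text
time: 8.5
ee_pos: [0.5048, -0.164, 0.048]
eef_rot: [-3.139, -0.0, 1.471]
ft_force: [-1.0, 0.2, -0.4]
finger_gap: 0.0274
finger_force: 28.4
```

Call:
carry_out --commands '[[[0, 0, 0.004, 0, 0, 0, 0.5], [0, 0, 0.003, 0, 0, 0, 0.5], [0, 0, 0, 0, 0, 0, 0.5], [0, 0, 0, 0, 0, 0, 0.5]]]'

```text
time: 8.9
ee_pos: [0.5066, -0.1644, 0.0437]
eef_rot: [3.14, -0.0, 1.47]
ft_force: [0.3, 0.8, -0.5]
finger_gap: 0.0267
finger_force: 28.4
```

Call:
carry_out --commands '[[[0, 0, 0.003, 0, 0, 0, 0.5], [0, 0, 0.002, 0, 0, 0, 0.5], [0, 0, 0.001, 0, 0, 0, 0.5], [0, 0, 0, 0, 0, 0, 0.5], [0, 0, 0, 0, 0, 0, 0.5]]]'

```text
time: 9.4
ee_pos: [0.5061, -0.1643, 0.0369]
eef_rot: [-3.142, -0.0, 1.47]
ft_force: [0.3, -0.0, -0.5]
finger_gap: 0.0272
finger_force: 28.4
```

Call:
carry_out --commands '[[[0, 0, 0.001, 0, 0, 0, 0.5], [0, 0, 0, 0, 0, 0, 0.5], [0, 0, 0, 0, 0, 0, 0.5]]]'

```text
time: 9.7
ee_pos: [0.506, -0.1643, 0.0358]
eef_rot: [-3.142, -0.0, 1.47]
ft_force: [0.1, 0.6, -1.7]
finger_gap: 0.0272
finger_force: 28.4
```

Call:
carry_out --commands '[[[0, 0, 0.0005, 0, 0, 0, 0.5], [0, 0, 0.0005, 0, 0, 0, 0.5], [0, 0, 0, 0, 0, 0, 0.5]]]'

```text
time: 10.0
ee_pos: [0.5062, -0.1644, 0.0354]
eef_rot: [3.141, -0.0, 1.47]
ft_force: [-3.4, 1.1, 7.0]
finger_gap: 0.0271
finger_force: 28.9
```

Call:
carry_out --commands '[[[0, 0, 0.0005, 0, 0, 0, 0.5], [0, 0, 0.0005, 0, 0, 0, 0.5], [0, 0, 0, 0, 0, 0, 0.5]]]'

```text
time: 10.3
ee_pos: [0.5062, -0.1644, 0.0353]
eef_rot: [3.141, -0.001, 1.469]
ft_force: [-8.7, 3.2, 17.1]
finger_gap: 0.0271
finger_force: 29.8
```

On the bed (17 N). Ease off the press, then close the fingers to release.

Call:
carry_out --commands '[[[0, 0, -0.001, 0, 0, 0, 0.5], [0, 0, 0, 0, 0, 0, 0.5], [0, 0, 0, 0, 0, 0, 0.7], [0, 0, 0, 0, 0, 0, 0.8], [0, 0, 0, 0, 0, 0, 1]]]'

```text
time: 10.8
ee_pos: [0.5061, -0.1642, 0.0347]
eef_rot: [3.142, -0.0, 1.47]
ft_force: [-0.0, 0.3, 0.7]
finger_gap: 0.0038
finger_force: 0.0
```

Call:
carry_out --commands '[[[0, 0, 0, 0, 0, 0, 1], [0, 0, 0, 0, 0, 0, 1], [0, 0, 0, 0, 0, 0, 1]]]'

```text
time: 11.1
ee_pos: [0.506, -0.1643, 0.0348]
eef_rot: [-3.141, -0.0, 1.47]
ft_force: [0.4, -0.6, 0.6]
finger_gap: -0.0002
finger_force: 0.0
```

Call:
carry_out --commands '[[[0, 0, -0.01, 0, 0, 0, 1], [0, 0, -0.02, 0, 0, 0, 1], [0, 0, -0.03, 0, 0, 0, 1], [0, 0, -0.03, 0, 0, 0, 1], [0, 0, -0.01, 0, 0, 0, 1]]]'

```text
time: 11.6
ee_pos: [0.5076, -0.1649, 0.1386]
eef_rot: [3.137, -0.0, 1.469]
ft_force: [0.2, -0.2, -0.1]
finger_gap: 0.0002
finger_force: 0.0
```

Call:
carry_out --commands '[[[-0.02, 0, 0, 0, 0, 0, 1], [-0.04, 0, 0, 0, 0, 0, 1], [-0.045, 0, 0, 0, 0, 0, 1], [-0.03, 0, 0, 0, 0, 0, 1], [-0.012, 0, 0, 0, 0, 0, 1]]]'

```text
time: 12.1
ee_pos: [0.4897, -0.3141, 0.1349]
eef_rot: [-3.141, 0.001, 1.466]
ft_force: [-0.1, -0.2, 0.0]
finger_gap: -0.0002
finger_force: 0.0
```

Call:
carry_out --commands '[[[0, 0, 0.015, 0, 0, 0, 1], [0, 0, 0.02, 0, 0, 0, 1], [0, 0, 0.01, 0, 0, 0, 1], [0, 0, 0, 0, 0, 0, 1]]]'

```text
time: 12.5
ee_pos: [0.4907, -0.3083, 0.0878]
eef_rot: [-3.138, -0.002, 1.472]
ft_force: [0.3, -0.7, -0.5]
finger_gap: 0.0002
finger_force: 0.0
```

```bash
cat > chk.py <<'E'
from h import *
import sys
s=readout.observe(); p=np.array(s["ee_pos"]); print(s["time"],p,s["eef_rot"])
th=np.radians(-5.8); ex=np.array([np.cos(th),np.sin(th)]); ey=np.array([-ex[1],ex[0]]); print("ee ex ey",p[:2]@ex,p[:2]@ey)
for n in("side","scene"):
    c=cam(n); P=cloud(c); save(c,n+sys.argv[1]+".png"); im=c["im"].astype(int); X=P[...,:2]@ex-.5206; Y=P[...,:2]@ey
    bm=(abs(X)<.05)&(Y>-.17)&(Y<-.06)&(P[...,2]>.07)&(P[...,2]<.1)&(im[...,0]-im[...,2]>8); q=P[bm]
    if len(q)>20: print(n,"form X",X[bm].min().round(4),X[bm].max().round(4),"Y",Y[bm].min().round(4),Y[bm].max().round(4),"z",np.percentile(q[:,2],[1,95,99]).round(4))
    gm=(abs(X)<.04)&(Y>-.24)&(Y<-.12)&(abs(P[...,2]-.085)<.004)&(im.max(2)<60)&(abs(im[...,0]-im[...,2])<12); q=Y[gm]
    if len(q)>5: print(n,"grip Y",np.percentile(q,[2,98]).round(4),len(q))
    jm=(abs(abs(X)-.04)<.008)&(Y>-.24)&(Y<-.1)&(abs(P[...,2]-.066)<.003); 
    if jm.any(): print(n,"slide top Y",np.percentile(Y[jm],[1,99]).round(4))
    fm=(np.hypot(P[...,0]-p[0],P[...,1]-p[1])<.03)&(P[...,2]>.05)&(Y<-.235); 
    if fm.any(): print(n,"tip z",P[fm][:,2].min(),"Y",Y[fm].min(),Y[fm].max())
E
python3 chk.py 6
```

```text
12.5 [ 0.49065717 -0.30827439  0.0877869 ] [-3.13840067e+00 -1.68846750e-03  1.47168856e+00]
ee ex ey 0.5192984208417823 -0.25711224469393323
side form X -0.0313 0.0025 Y -0.1454 -0.0851 z [0.0705 0.0898 0.0899]
side grip Y [-0.2179 -0.1442] 119
side slide top Y [-0.222  -0.1646]
side tip z 0.12479444541928875 Y -0.285682464173258 -0.23502471454273782
scene form X -0.0316 0.0322 Y -0.1469 -0.08 z [0.0704 0.09   0.0909]
scene grip Y [-0.2125 -0.1956] 95
scene slide top Y [-0.2208 -0.1616]
scene tip z 0.1283528920827275 Y -0.27260101633199235 -0.23557415282519534
```

View pics/side6.png

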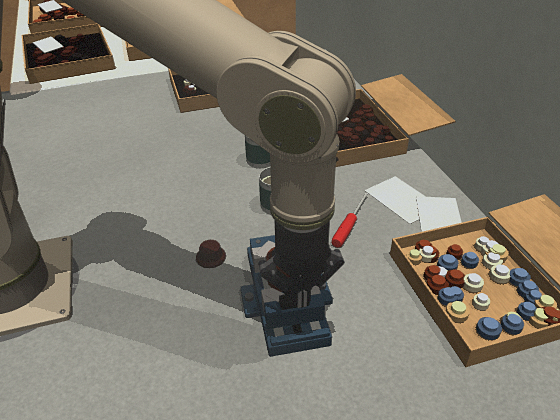

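The side view shows the form standing between the jaws (top z 0.089, centred at X≈0, Y≈-0.114) and the shut fingers behind the sliding jaw at (300,305). Lowering to the jaw's back.

Call:
carry_out --commands '[[[0, 0, 0.015, 0, 0, 0, 1], [0, 0, 0.025, 0, 0, 0, 1], [0, 0, 0.02, 0, 0, 0, 1], [0, 0, 0.012, 0, 0, 0, 1], [0, 0, 0.004, 0, 0, 0, 1]]]'

```text
time: 13.1
ee_pos: [0.4907, -0.3101, 0.0126]
eef_rot: [-3.14, -0.001, 1.47]
ft_force: [-0.1, 0.3, -0.1]
finger_gap: -0.0001
finger_force: 0.0
```

Call:
carry_out --commands '[[[0.002, 0.001, 0, 0, 0, 0, 1], [0.004, 0, 0, 0, 0, 0, 1], [0.004, 0, 0, 0, 0, 0, 1], [0.004, 0, 0, 0, 0, 0, 1], [0.003, 0, 0, 0, 0, 0, 1]]]'

```text
time: 13.6
ee_pos: [0.4943, -0.2931, 0.0143]
eef_rot: [3.141, -0.0, 1.47]
ft_force: [-0.5, -0.4, 0.4]
finger_gap: 0.0003
finger_force: 0.0
```

Call:
carry_out --commands '[[[0.003, 0, 0, 0, 0, 0, 1], [0.003, 0, 0, 0, 0, 0, 1], [0.003, 0, 0, 0, 0, 0, 1], [0.003, 0, 0, 0, 0, 0, 1], [0.003, 0, 0, 0, 0, 0, 1]]]'

```text
time: 14.1
ee_pos: [0.4953, -0.2797, 0.0139]
eef_rot: [3.141, 0.001, 1.469]
ft_force: [0.7, -5.1, -1.3]
finger_gap: 0.0003
finger_force: 2.4
```

Call:
carry_out --commands '[[[0.004, 0, 0, 0, 0, 0, 1], [0.005, 0, 0, 0, 0, 0, 1], [0.005, 0, 0, 0, 0, 0, 1], [0.005, 0, 0, 0, 0, 0, 1], [0.005, 0, 0, 0, 0, 0, 1]]]'

```text
time: 14.6
ee_pos: [0.4978, -0.2557, 0.0139]
eef_rot: [3.141, 0.001, 1.469]
ft_force: [1.1, -5.4, -2.4]
finger_gap: 0.0004
finger_force: 2.6
```

Call:
carry_out --commands '[[[0.003, 0, 0, 0, 0, 0, 1], [0.003, 0, 0, 0, 0, 0, 1], [0.003, 0, 0, 0, 0, 0, 1], [0.001, 0, 0, 0, 0, 0, 1], [0, 0, 0, 0, 0, 0, 1]]]'

```text
time: 15.1
ee_pos: [0.4989, -0.2447, 0.0139]
eef_rot: [-3.142, -0.0, 1.47]
ft_force: [-0.2, -3.4, -1.2]
finger_gap: -0.0
finger_force: 1.5
```

Call:
carry_out --commands '[[[0.001, 0, 0, 0, 0, 0, 1], [0.001, 0, 0, 0, 0, 0, 1], [0.001, 0, 0, 0, 0, 0, 1], [0.001, 0, 0, 0, 0, 0, 1], [0, 0, 0, 0, 0, 0, 1]]]'

```text
time: 15.6
ee_pos: [0.4993, -0.2408, 0.0139]
eef_rot: [-3.141, -0.0, 1.47]
ft_force: [0.1, -4.5, -0.9]
finger_gap: -0.0
finger_force: 1.9
```

Call:
carry_out --commands '[[[0.001, 0, 0, 0, 0, 0, 1], [0.001, 0, 0, 0, 0, 0, 1], [0, 0, 0, 0, 0, 0, 1]]]'

```text
time: 15.9
ee_pos: [0.4995, -0.2388, 0.0139]
eef_rot: [-3.142, -0.0, 1.47]
ft_force: [-0.2, -3.9, -0.9]
finger_gap: -0.0001
finger_force: 1.9
```

Call:
carry_out --commands '[[[0.0007, 0, 0, 0, 0, 0, 1], [0.0007, 0, 0, 0, 0, 0, 1], [0, 0, 0, 0, 0, 0, 1]]]'

```text
time: 16.2
ee_pos: [0.4996, -0.2375, 0.0139]
eef_rot: [-3.142, -0.0, 1.47]
ft_force: [-0.6, -4.3, -0.7]
finger_gap: 0.0002
finger_force: 2.0
```

Call:
carry_out --commands '[[[0.0007, 0, 0, 0, 0, 0, 1], [0.0007, 0, 0, 0, 0, 0, 1], [0, 0, 0, 0, 0, 0, 1]]]'

```text
time: 16.5
ee_pos: [0.4998, -0.236, 0.0139]
eef_rot: [-3.142, -0.0, 1.47]
ft_force: [0.0, -3.8, -0.8]
finger_gap: 0.0
finger_force: 2.0
```

```bash
python3 chk.py 7
```

```text
16.5 [ 0.49977761 -0.23603054  0.0138767 ] [-3.14153269e+00 -2.32917601e-04  1.46993829e+00]
ee ex ey 0.5210714724832682 -0.18431656010581846
side form X -0.0313 -0.021 Y -0.1236 -0.0813 z [0.0706 0.0897 0.091 ]
side grip Y [-0.196  -0.1549] 40
side slide top Y [-0.1748 -0.1409]
scene form X -0.0317 0.032 Y -0.152 -0.0687 z [0.0703 0.0903 0.0913]
scene grip Y [-0.1801 -0.1477] 141
scene slide top Y [-0.1737 -0.1152]
```

Call:
carry_out --commands '[[[0.0005, 0, 0, 0, 0, 0, 1], [0.0005, 0, 0, 0, 0, 0, 1], [0, 0, 0, 0, 0, 0, 1]]]'

```text
time: 16.9
ee_pos: [0.4998, -0.2351, 0.0139]
eef_rot: [-3.142, -0.0, 1.47]
ft_force: [-0.7, -3.4, -0.0]
finger_gap: 0.0001
finger_force: 2.1
```

Call:
carry_out --commands '[[[0.0005, 0, 0, 0, 0, 0, 1], [0.0005, 0, 0, 0, 0, 0, 1], [0, 0, 0, 0, 0, 0, 1]]]'

```text
time: 17.2
ee_pos: [0.5, -0.2341, 0.0139]
eef_rot: [-3.142, -0.0, 1.47]
ft_force: [0.1, -5.2, 0.3]
finger_gap: -0.0002
finger_force: 2.0
```

Call:
carry_out --commands '[[[0.0005, 0, 0, 0, 0, 0, 1], [0.0005, 0, 0, 0, 0, 0, 1], [0, 0, 0, 0, 0, 0, 1]]]'

```text
time: 17.5
ee_pos: [0.5, -0.2337, 0.0139]
eef_rot: [3.141, 0.0, 1.469]
ft_force: [-0.7, -5.9, 0.2]
finger_gap: -0.0004
finger_force: 2.9
```

Call:
carry_out --commands '[[[0.0005, 0, 0, 0, 0, 0, 1], [0, 0, 0, 0, 0, 0, 1], [0, 0, 0, 0, 0, 0, 1]]]'

```text
time: 17.8
ee_pos: [0.5, -0.2336, 0.0139]
eef_rot: [3.141, 0.001, 1.469]
ft_force: [-0.4, -6.1, -2.5]
finger_gap: -0.0004
finger_force: 3.7
```

Call:
carry_out --commands '[[[0.0007, 0, 0, 0, 0, 0, 1], [0.0007, 0, 0, 0, 0, 0, 1], [0, 0, 0, 0, 0, 0, 1]]]'

```text
time: 18.1
ee_pos: [0.5, -0.2335, 0.0139]
eef_rot: [3.141, 0.003, 1.468]
ft_force: [0.6, -12.6, -2.5]
finger_gap: -0.0
finger_force: 5.9
```

Call:
carry_out --commands '[[[0.0007, 0, 0, 0, 0, 0, 1], [0, 0, 0, 0, 0, 0, 1], [0, 0, 0, 0, 0, 0, 1]]]'

```text
time: 18.4
ee_pos: [0.5, -0.2336, 0.014]
eef_rot: [3.14, 0.003, 1.468]
ft_force: [0.4, -13.5, -4.1]
finger_gap: -0.0003
finger_force: 6.9
```

The jaw no longer moves and the force has climbed to 13 N, so the form is seated. Backing off and checking.

Call:
carry_out --commands '[[[-0.003, 0, 0, 0, 0, 0, 1], [-0.01, 0, 0, 0, 0, 0, 1], [-0.02, 0, 0, 0, 0, 0, 1], [-0.02, 0, 0, 0, 0, 0, 1], [-0.005, 0, -0.005, 0, 0, 0, 1]]]'

```text
time: 18.9
ee_pos: [0.4935, -0.29, 0.0186]
eef_rot: [-3.141, -0.0, 1.468]
ft_force: [-0.6, 0.0, -0.9]
finger_gap: -0.0003
finger_force: 0.0
```

Call:
carry_out --commands '[[[0, 0, -0.02, 0, 0, 0, 1], [0, 0, -0.04, 0, 0, 0, 1], [0, 0, -0.04, 0, 0, 0, 1], [0, 0, -0.04, 0, 0, 0, 1], [0, 0, -0.04, 0, 0, 0, 1]]]'

```text
time: 19.4
ee_pos: [0.4945, -0.2872, 0.2008]
eef_rot: [3.141, -0.001, 1.471]
ft_force: [1.3, 1.2, -0.4]
finger_gap: -0.0001
finger_force: 0.0
```

```bash
python3 - <<'E'
from h import *
c=cam("wrist"); save(c,"w8.png")
E
python3 chk.py 8; python3 -c "
import cv2,numpy as np
a=cv2.imread('pics/scene8.png');b=cv2.imread('pics/w8.png')
cv2.imwrite('pics/c8.png',np.hstack([cv2.resize(a[100:350,160:420],(416,400)),cv2.resize(b,(380,400*380//507))[:400] if 0 else cv2.resize(b,(384,400))]))"
```

```text
19.45 [ 0.49697058 -0.28883984  0.20767015] [3.13303383e+00 8.68307531e-04 1.47033242e+00]
ee ex ey 0.5236155247182469 -0.23713918016379304
side form X -0.031 0.03 Y -0.1681 -0.0672 z [0.0704 0.0892 0.0901]
side grip Y [-0.1681 -0.1267] 274
side slide top Y [-0.1719 -0.1134]
side tip z 0.24513454113637279 Y -0.26668678839345833 -0.23504890939443598
scene form X -0.047 0.0318 Y -0.1484 -0.0659 z [0.0704 0.09   0.0906]
scene grip Y [-0.1626 -0.1448] 103
scene slide top Y [-0.1701 -0.1127]
scene tip z 0.24334007105055133 Y -0.25373380655858496 -0.23502573879517621
```

View pics/c8.png

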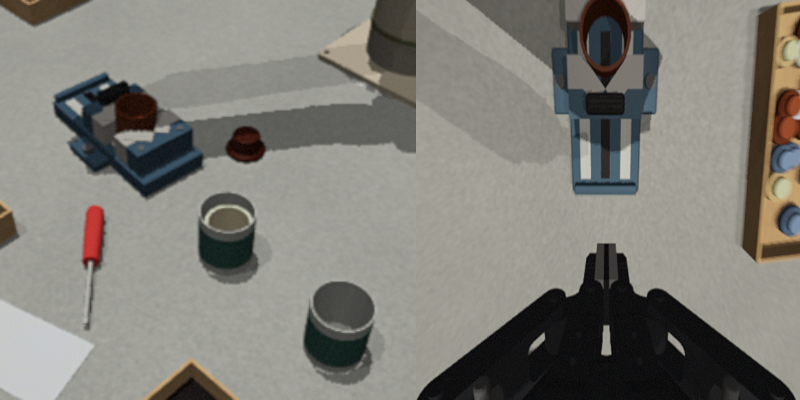

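The crops show the brown form upright at (137,110), snug in both Vs. Both tins are standing, the ivory form, knob and screwdriver are unmoved, and the robot is clear. Handing in.

```bash
python3 -c "
from cell import r
print(r.close_job())"
```

```text
the job is handed in; nothing more can be done
None
```

The brown form stands upright on the vise bed, snug in both Vs, with the tins, ivory form, screwdriver and knob left in place in the last view; I handed the job in at about 19.5 s, and no verdict came back.

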